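# Lever a jammed plate out of its nest and lay it down edge first

## Task

The steel insert plate is jammed almost flush in the aluminium nest: push the tip of the pry bar through the nest's mouth under the plate's front end, and lever that end up over the round fulcrum rail until it pops free and stays up. Lay the bar back flat on the worktop or its blue repair mat, then lift the plate out and put it on the rubber mat, right way up, in the middle and lengthways: rest one end of it on the mat first with the other end held a good finger-width higher for a moment, then pivot it down flat and let go. Do not push the screwdriver, phone, battery pack or tweezers about.

Things in the scene. Friction and masses are not known exactly. Their poses are not given: they have to be found in the camera images.
- nest: Aluminium nest fixed to the worktop: a low block, 189 x 84 mm and 38 mm high, with a shallow rectangular pocket. Origin: under the pocket's centre, on the worktop; z up, +x from the front (pry end) to the rear. Pocket 113 x 59 mm (1.5 mm of play round the plate), floor at z = 32 mm, walls' top at z = 38 mm; nothing of it is higher but the jaws (39 mm).
- nest_mouth (a point): Middle of the open mouth in the nest's front wall, at x = -62, z = 32 mm of the nest. The mouth is 24 mm wide, open above, and goes on as a 24 mm wide groove under the plate's front end, from x = -67 back to x = -30 mm of the nest; the groove's floor is at z = 16 mm, 16 mm below the plate.
- nest_jaws (a point): Point between the nest's two sprung jaws, at x = -35, z = 35.5 mm of the nest. Each has a round nose 7 mm thick and 24 mm long, pressing on a long side of the plate with about 24 N, so friction holds it. Once the front end is levered up some 6 mm the jaws spring 3 mm inward under the plate and keep that end 8 to 10 mm up; the rear end stays down.
- fulcrum: Fixed round steel rail across the nest's front, 10 mm in diameter, 80 mm long, along the nest's y. Origin: its middle, on its axis, at x = -83, z = 31 mm in the nest's frame, so its top is at z = 36 mm, 28 mm in front of the plate's front end. Only the 52 mm between its two end posts is free below.
- plate: Loose steel plate with a shallow dark phone-shaped field on top, 110 x 56 x 8 mm, about 0.36 kg. Origin: centre of its underside; x along its length, z up; its axes agree with the nest's while it sits in it. Seated, its underside is at 32 mm and its top stands 2 mm above the walls, too little to grip.
- plate_front (a point): Middle of the bottom edge of the plate's front (pry) end, at x = -55 mm of the plate, z = 0.
- plate_rear (a point): Middle of the bottom edge of the plate's rear end, at x = +55 mm of the plate, z = 0.
- pry_bar: Loose straight pry bar, 200 mm long, 0.14 kg, lying flat on the thin blue repair mat (top at z = 2.6 mm). Origin: middle of its length, on the underside; +x points to the tip, z up. Black square handle from x = -100 to -20 mm, 16 mm wide and 16 mm high; flat steel blade from x = -20 to +100 mm, 14 mm wide, 4 mm thick, its underside flush with the handle's. It balances at about x = -35 mm.
- bar_tip (a point): Tip of the pry bar on its underside, at x = +100 mm of the bar, middle of its width.
- mat: Thin black rubber mat fixed to the worktop, 180 x 130 x 4 mm; origin: centre of its underside, x along its length, z up; its top is at z = 4 mm.
- screwdriver: Bystander: slim precision screwdriver with a blue handle, 14 x 150 x 13 mm; origin in its middle, on its underside; it lies along its y.
- phone: Bystander: phone lying screen up, 138 x 68 x 8 mm; origin: centre of its underside.
- battery_pack: Bystander: flat black phone battery, 96 x 42 x 5 mm; origin: centre of its underside.
- tweezers: Bystander: steel tweezers lying flat, 17 x 123 x 9 mm; origin: centre of the underside.

How it is judged:
On the way, in this order (a step that is already met when the one before it is completed fails the run):
1. the bar bears on the fulcrum rail and on the plate at once (contact force between pry_bar and fulcrum above 3 N and contact force between pry_bar and plate above 3 N), for 0.05 s.
2. the plate's front end has popped up and stays up (z of plate_front in the frame of nest above 0.0375 m and z of plate_rear in the frame of nest below 0.036 m), for 0.3 s.
3. the bar lies flat on the worktop or the blue repair mat, let go, while the plate is still in the nest (height (world z) of pry_bar below 0.007 m and angle between pry_bar's own z axis and vertical below 0.08 rad and contact force between pry_bar and the fingers below 0.05 N and horizontal distance between plate and nest below 0.02 m), for 0.2 s.
4. one end of the plate rests on the mat while the other end is clearly raised (contact force between plate and mat above 0.3 N and angle between plate's own z axis and vertical above 0.12 rad and height (world z) of any of plate_front, plate_rear below 0.01 m), for 0.2 s.
At the end, for the whole second after the job is handed in: The plate lies flat on the mat, right way up (tilt under 0.05 rad, both ends within 3 mm of the mat), its centre within 30 mm along and 25 mm across of the mat's centre, its length within 0.2 rad of the mat's, at rest; the pry bar lies flat on the worktop or the blue repair mat, off the rubber mat (height (world z) of each of plate_front, plate_rear, pry_bar below 0.007 m and angle between plate's own z axis and vertical below 0.05 rad and x of plate in the frame of mat between -0.03 and 0.03 m and y of plate in the frame of mat between -0.025 and 0.025 m and angle between the x axis of plate and the x axis of mat, either way round below 0.2 rad and linear speed of plate below 0.01 m/s and angle between pry_bar's own z axis and vertical below 0.08 rad and contact force between pry_bar and mat below 0.05 N); the robot touches nothing.
It fails at once if the screwdriver is moved more than 30 mm (distance of screwdriver from where it was at the start of the episode above 0.03 m).
It fails at once if the phone is moved more than 30 mm (distance of phone from where it was at the start of the episode above 0.03 m).
It fails at once if the battery pack is moved more than 30 mm (distance of battery_pack from where it was at the start of the episode above 0.03 m).
It fails at once if the tweezers is moved more than 30 mm (distance of tweezers from where it was at the start of the episode above 0.03 m).
It also fails if it takes over 61 s, if anything falls off the work surface, if the arm or the gripper's body presses on something with over 40 N, if the wrist force passes 120 N, or if a joint passes its speed limit or range.

## Robot

A 7-joint arm with a two-finger parallel gripper is mounted at the origin on a cart in front of the work surface, level with it; the furniture and walls round the work are solid. World frame = base frame: x ahead of the robot, y to its left, z up, the work surface at z = 0. Lengths are in m, angles in rad, forces in N, time in s.
With the tool pointing down it reaches from about 0.4 to 0.85 m from the base axis. Payload 10.4 kg.
Tool frame: the origin (TCP) lies at the very end of the fingers, on their centre line; the grasp point (between the pads) lies 19 mm behind it (r.pinch_z is the distance from the TCP to the grasp point, in m); z points along the fingers, y is the line along which they close (so a half turn about z gives the same grasp; the last joint's range is limited). The gripper opens to 87 mm and grips with 3 to 60 N. Pads are 19 mm wide; open, the fingers measure 117 mm over their backs; the gripper's body (75 mm by 190 mm) begins 51 mm behind the grasp point.
Start: joints at [1.283, 0.332, -0.065, 1.46, 0.022, 1.35, -0.088], TCP at [0.164, -0.603, 0.192] pointing down, gripper open.
Joint ranges: [-2.6, 2.6], [-0.5, 2.12], [-1.47, 1.34], [0.16, 2.42], [-1.27, 4.41], [0.06, 2.06], [-2.6, 2.6]. Speed limits (rad/s): [2.22, 2.22, 2.79, 2.79, 3.14, 3.14, 3.14].

## Interface

Orientations are given as a unit quaternion [x, y, z, w].
In Python, from bench import sensors, vision, r gives the robot as it stands.
- The arm moves only by the shell command python3 -m crank 'ROWS' [OPENING] [FORCE]. ROWS is JSON, a list of rows, each a list of 2 entries, a list of its own where there are three numbers: the shift along the tool's x, y, z normalised to -1 to 1, where 1 is 3 cm, then the turn about the tool's z normalised to -1 to 1, where 1 is 8 degrees. A call has 1 to 12 rows; each row shifts and turns the commanded pose from where the row before left it, along the tool's axes as they then stand; what a row does not reach is not made up. A row lasts 1/8 s, in which the tool goes at most 62.5 mm and 10.7 degrees, less where a joint would pass 70% of its speed; a pose out of reach is approached as far as the arm can. A call with a number of a shift or a turn outside -1 to 1 is refused whole. A call with a gripper value outside its range is refused whole. OPENING is the opening, from 0 (shut) to 1 (fully open), set as the call begins (- or left out, the last holds). The fingers move at their own pace and stop on an object; FORCE is the grip in N (left out, the last holds). Time passes only in rows, so rows that do not move let the fingers close. It gives the time, the measured TCP pose, the force, the opening and the grip force at its end, in the units of the state.
- sensors.read_state(): the state, without advancing time (a new reading comes with each control period).
- vision.camera(name): name is "scene" or "side" or "wrist"; returns the picture (480x640x3 uint8, red, green, blue); there is no depth.
- vision.camera_model(name): a dict with "vertical_fov" (degrees; the focal length in pixels is half the picture's height over the tangent of half this angle, whatever the lens; pixels are square), "cx", "cy" (the principal point, pixels), "camera_from_world" (4x4, takes a point from world to camera coordinates); the wrist camera has in their place "hand_eye" (4x4, takes a point from camera to tool coordinates, whose origin is the TCP and whose axes are the flange's). Camera axes: x right, y down, z forward; pixel columns grow to the right and rows downward; lengths in m; the calibration is good to about 2 mm. A picture is of the moment at which its call begins: read the wrist's pose just before it. camera_model takes no time and is no camera call.
- r.close_job(): hands the job in; it is judged then, once.
The state is a dict: "time": time; "joint_positions": joint angles; "joint_vel": joint speeds; "joint_torque": joint torques, N m; "ee_pos": TCP position; "eef_rot": TCP orientation; "ft_force": force on the tool from outside, world axes, zero at the start; "torque": the same for the moment, N m; "width": finger opening in m; "grip_force": force on a finger pad.
Only numpy, scipy, OpenCV 4.12 (cv2) and the standard library are available. Lean on these libraries where they do the work, as an engineer would, in place of code of your own. Each camera call takes 0.05 s, during which the arm holds its last target. There are 200 camera calls.

## Working session

There is one attempt and no reset: what is moved stays moved. The work goes in short steps, Python scripts to look and compute and a shell command to move; the robot and the scene stay as the last step left them, time stands still between calls to the robot, and variables do not carry over. Pictures are saved under pics/ and viewed, at most 10 in all, crops included, and the job is handed in when it is done.

```bash
ls; mkdir -p pics
python3 - <<'E'
from bench import sensors, vision, r
import cv2,numpy as np
np.set_printoptions(precision=4,suppress=True)
s=sensors.read_state(); print(s)
for n in("scene","side","wrist"):
    print(n,vision.camera_model(n))
for n in("scene","side"):
    cv2.imwrite(f"pics/{n}0.png",vision.camera(n)[:,:,::-1])
E
```

```text
pics
{'time': 0.0, 'joint_positions': array([ 1.2834,  0.3329, -0.0647,  1.4609,  0.0216,  1.3499, -0.0885]), 'joint_vel': array([ 0.0004,  0.0004,  0.0005,  0.0009,  0.0011,  0.0004, -0.0008]), 'joint_torque': array([  0.0011, -62.3246,   0.025 , -38.9888,  -0.0614,   0.0397,
         0.0001]), 'ee_pos': array([ 0.1635, -0.6028,  0.191 ]), 'eef_rot': array([ 0.9912,  0.132 , -0.0001, -0.0007]), 'ft_force': array([ 0.397 ,  0.8226, -0.6872]), 'torque': array([-0.0211,  0.0457, -0.0371]), 'grip_force': 0.0, 'width': 0.0868618491622561}
scene {'vertical_fov': 52.076065129338474, 'cx': 322.809137625397, 'cy': 240.0261650802221, 'camera_from_world': array([[-0.6462, -0.7627, -0.0264,  0.3567],
       [-0.3322,  0.3123, -0.89  ,  0.2296],
       [ 0.6871, -0.5663, -0.4552,  0.6565],
       [ 0.    ,  0.    ,  0.    ,  1.    ]])}
side {'vertical_fov': 46.49036927565423, 'cx': 322.6239956547482, 'cy': 239.30250473356998, 'camera_from_world': array([[-0.8265, -0.5627,  0.0123,  0.4264],
       [-0.3419,  0.4845, -0.8052,  0.2354],
       [ 0.4472, -0.6698, -0.5928,  0.877 ],
       [ 0.    ,  0.    ,  0.    ,  1.    ]])}
wrist {'vertical_fov': 68.08574153788672, 'cx': 326.20039351959554, 'cy': 238.52745906396967, 'hand_eye': array([[ 0.0015, -0.96  , -0.2799,  0.0765],
       [ 1.    ,  0.0016, -0.0003,  0.0006],
       [ 0.0007, -0.2799,  0.96  , -0.1938],
       [ 0.    ,  0.    ,  0.    ,  1.    ]])}
```

View pics/scene0.png

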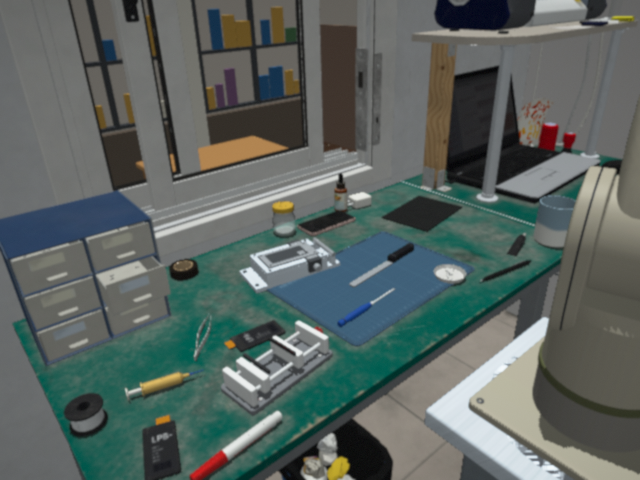

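View pics/side0.png

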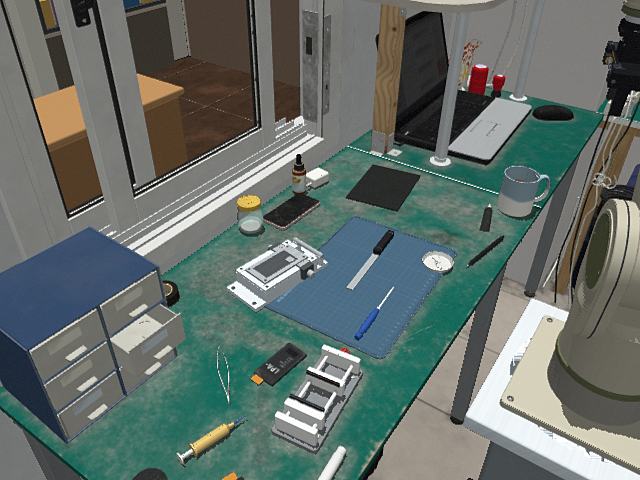

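The scene and side views show the nest at side (275,268), with the fulcrum at its right end near (315,268). The pry bar's handle is at (383,242) and its tip at (350,288). The mat is at (383,187), the phone at (291,210) and the screwdriver at (375,315).

```bash
cat > h.py <<'E'
import numpy as np,cv2
from bench import sensors, vision, r
from scipy.spatial.transform import Rotation as R
np.set_printoptions(precision=4,suppress=True)
def K(n):
    m=vision.camera_model(n); return 240/np.tan(np.radians(m["vertical_fov"])/2),m["cx"],m["cy"],m
def wfc(n,s=None):
    m=vision.camera_model(n)
    if n!="wrist": return np.linalg.inv(m["camera_from_world"])
    s=s or sensors.read_state()
    T=np.eye(4);T[:3,:3]=R.from_quat(s["eef_rot"]).as_matrix();T[:3,3]=s["ee_pos"]
    return T@m["hand_eye"]
def pt(n,u,v,z,T=None):
    f,cx,cy,m=K(n); T=wfc(n) if T is None else T
    d=T[:3,:3]@np.array([(u-cx)/f,(v-cy)/f,1]); o=T[:3,3]
    return o+d*(z-o[2])/d[2]
def proj(n,p,T=None):
    f,cx,cy,m=K(n); T=wfc(n) if T is None else T
    c=np.linalg.inv(T)@np.append(p,1); return np.array([cx+f*c[0]/c[2],cy+f*c[1]/c[2]])
def loc(p):  # world point -> tool frame
    s=sensors.read_state(); return R.from_quat(s["eef_rot"]).inv().apply(np.array(p)-s["ee_pos"])
E
python3 - <<'E'
from h import *
for k,u,v,z in [("bar handle end",391,232,.015),("bar tip",349,289,.005),("nest c",275,265,.038),("rail",315,270,.036),("mat c",383,187,.004),("mat l",347,197,.004),("mat r",420,175,.004),("mat t",380,165,.004),("mat b",408,209,.004),("phone",291,210,.008),("sd",375,312,.006),("batt",280,362,.003),("tw",223,375,.004),("post",393,150,0)]: print(k,pt("side",u,v,z))
for k,u,v,z in [("bar handle end",412,246,.015),("bar tip",351,285,.005),("mat c",423,212,.004)]: print(k,pt("scene",u,v,z))
print(np.linalg.inv(vision.camera_model("side")["camera_from_world"])[:3,3])
E
```

```text
bar handle end [ 0.4567 -0.1707  0.015 ]
bar tip [0.4386 0.0253 0.005 ]
nest c [0.5707 0.0802 0.038 ]
rail [0.5018 0.0469 0.036 ]
mat c [ 0.5697 -0.3394  0.004 ]
mat l [ 0.6166 -0.2501  0.004 ]
mat r [ 0.5223 -0.4447  0.004 ]
mat t [ 0.6301 -0.4313  0.004 ]
mat b [ 0.475  -0.2873  0.004 ]
phone [ 0.6872 -0.1244  0.008 ]
sd [0.3668 0.0521 0.006 ]
batt [0.4367 0.2397 0.003 ]
tw [0.4938 0.3132 0.004 ]
post [ 0.6462 -0.5321  0.    ]
bar handle end [ 0.4536 -0.1687  0.015 ]
bar tip [0.4401 0.0237 0.005 ]
mat c [ 0.5684 -0.3459  0.004 ]
[0.0408 0.7133 0.7042]
```

```bash
python3 -m crank '[[[0.97,-0.86,0],0],[[0.97,-0.86,0],0],[[0.97,-0.86,0],0],[[0.97,-0.86,0],0],[[0.97,-0.86,0],0],[[0.97,-0.86,0],0],[[0.97,-0.86,0],0],[[0.97,-0.86,-0.2],0],[[0.97,-0.86,-0.3],0],[[0.97,-0.86,-0.5],0],[[0.97,-0.86,-0.5],0],[[0.97,-0.86,-0.5],0]]' 1 30
python3 -m crank '[[[0.97,-0.86,0],0],[[0.97,-0.86,0],0],[[0.97,-0.86,0],0],[[0.7,-0.6,0],0],[[0,0,0],0],[[0,0,0],0]]'
python3 - <<'E'
from h import *
s=sensors.read_state(); np.save("s1.npy",wfc("wrist",s)); cv2.imwrite("pics/w1.png",vision.camera("wrist")[:,:,::-1]); print(s["time"],s["ee_pos"],s["eef_rot"])
E
```

```text
time: 1.6
ee_pos: [0.4199, -0.2118, 0.2521]
eef_rot: [0.991, 0.132, -0.0, -0.0]
ft_force: [-0.6, -0.2, 0.1]
width: 0.087
grip_force: 0.0
time: 2.35
ee_pos: [0.4987, -0.0934, 0.2516]
eef_rot: [0.991, 0.132, -0.0, 0.0]
ft_force: [-0.6, -0.6, -0.3]
width: 0.0873
grip_force: 0.0
2.35 [ 0.4987 -0.0934  0.2516] [ 0.9913  0.1317 -0.0004  0.0001]
```

View pics/w1.png

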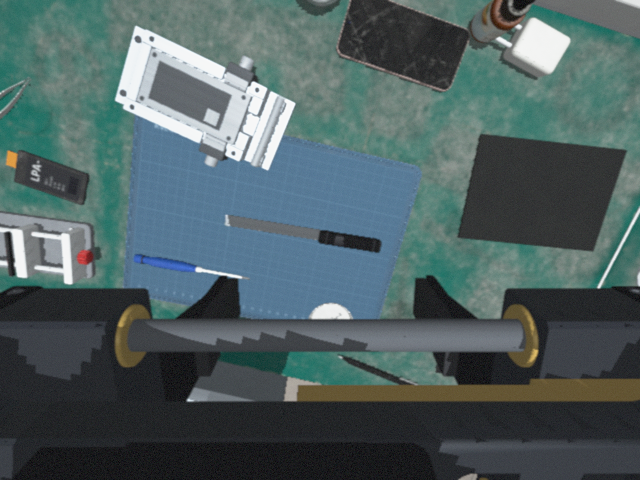

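Run:
```python
import cv2
a=cv2.imread("pics/w1.png")[15:185,105:305]
cv2.imwrite("pics/w1c.png",cv2.resize(a,None,fx=3.5,fy=3.5,interpolation=cv2.INTER_CUBIC))
```

```text
(no output)
```

View pics/w1c.png

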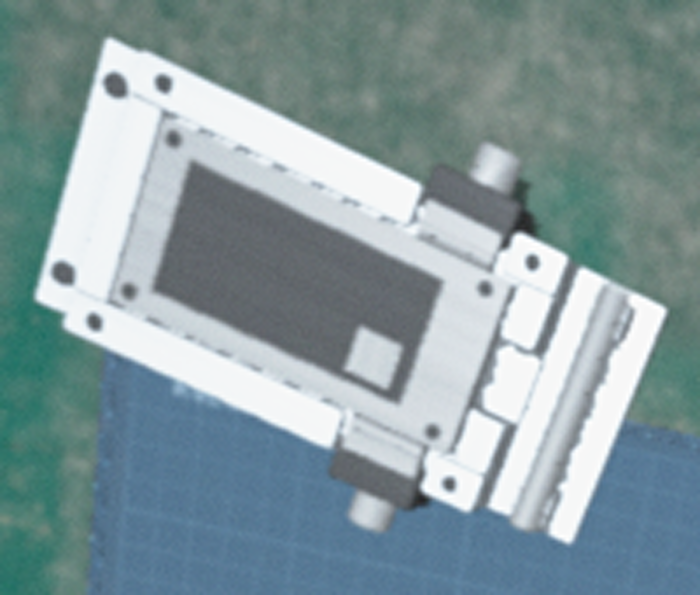

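```bash
cat >> h.py <<'E'
from scipy.optimize import least_squares
def fit(n,pts,uv,T,x0):
    pts=np.array(pts,float);uv=np.array(uv,float)
    def f(q):
        c,s=np.cos(q[2]),np.sin(q[2])
        w=np.c_[q[0]+c*pts[:,0]-s*pts[:,1],q[1]+s*pts[:,0]+c*pts[:,1],pts[:,2]]
        return (np.array([proj(n,p,T) for p in w])-uv).ravel()
    o=least_squares(f,x0); return o.x,o.fun.reshape(-1,2)
E
python3 - <<'E'
from h import *
T=np.load("s1.npy"); cr=lambda u,v:(105+(u+.5)/3.5-.5,15+(v+.5)/3.5-.5)
q,e=fit("wrist",[(55,-28,40),(55,28,40),(-55,-28,40),(-55,28,40),(-83,-40,36),(-83,40,36)]*np.array([.001]*3),
 [cr(165,112),cr(112,303),cr(510,268),cr(453,455),cr(608,288),cr(524,527)],T,[.57,.08,.5]);print("nest",q,"\n",e)
c,s=np.cos(q[2]),np.sin(q[2])
print("rail",q[:2]-.083*np.array([c,s]),"mouth",q[:2]-.062*np.array([c,s]))
q,e=fit("wrist",np.array([(90,65,4),(90,-65,4),(-90,65,4),(-90,-65,4)])*.001,[(482,134),(458,236),(626,150),(594,250)],T,[.57,-.34,1.5]);print("mat",q,"\n",e)
a=pt("wrist",226,221,.0066,T);b=pt("wrist",381,245,.0186,T);m=pt("wrist",320,237.5,.0186,T);print("bar",a,b,m,np.hypot(*(a-b)[:2]),np.arctan2(*(a-b)[1::-1]))
for k,u,v,z in [("scr tip",247,278,.003),("scr h",134,259,.006),("dial",330,315,.01),("phone",395,85,.004),("pc",340,52,.008),("pc",445,90,.008)]:print(k,pt("wrist",u,v,z,T))
E
```

```text
nest [0.5724 0.0727 1.417 ] 
 [[-0.9668  0.7839]
 [-0.5374 -0.5798]
 [ 0.8224  3.0265]
 [-0.8161 -0.6096]
 [ 1.9703 -1.8403]
 [-0.4807 -0.8249]]
rail [ 0.5597 -0.0093] mouth [0.5629 0.0115]
mat [ 0.5627 -0.3533  2.113 ] 
 [[  -6.2182  134.3586]
 [   0.8945  -63.0217]
 [ -11.1498   82.6388]
 [  14.9603 -118.8509]]
bar [0.438  0.0214 0.0066] [ 0.4623 -0.1751  0.0186] [ 0.4517 -0.0985  0.0186] 0.19805362870777055 1.6940196461898773
scr tip [ 0.3669 -0.0196  0.003 ]
scr h [0.3557 0.1284 0.006 ]
dial [ 0.3466 -0.1405  0.01  ]
phone [ 0.6464 -0.1355  0.004 ]
pc [ 0.6619 -0.0653  0.008 ]
pc [ 0.6557 -0.1917  0.008 ]
```

Run:
```python
from h import *
T=np.load("s1.npy")
q,e=fit("wrist",np.array([(90,-65,4),(90,65,4),(-90,-65,4),(-90,65,4)])*.001,[(482,134),(458,236),(626,150),(594,250)],T,[.57,-.34,1.5]);print("mat",q,"\n",e)
q=np.array([0.5724,0.0727,1.417]);c,s=np.cos(q[2]),np.sin(q[2])
out=[]
for n,f,TT,(x0,y0,w,h),k in [("wrist","pics/w1.png",T,(105,15,210,170),1),("side","pics/side0.png",wfc("side"),(215,220,130,105),1)]:
    a=cv2.imread(f)[y0:y0+h,x0:x0+w]; k=400/w; a=cv2.resize(a,None,fx=k,fy=k,interpolation=cv2.INTER_CUBIC)
    P=lambda x,y,z: tuple(int(round(v)) for v in ((proj(n,np.array([q[0]+c*x-s*y,q[1]+s*x+c*y,z]),TT)-[x0,y0]+.5)*k-.5))
    for L,col in [([(-.055,-.028,.04),(-.055,.028,.04),(.055,.028,.04),(.055,-.028,.04),(-.055,-.028,.04)],(0,0,255)),([(-.083,-.04,.036),(-.083,.04,.036)],(0,255,0)),([(-.067,-.012,.038),(-.055,-.012,.038)],(255,0,255)),([(-.067,.012,.038),(-.055,.012,.038)],(255,0,255))]:
        for i in range(len(L)-1): cv2.line(a,P(*L[i]),P(*L[i+1]),col,1)
    out.append(a[:323])
h=min(o.shape[0] for o in out)
cv2.imwrite("pics/ov.png",np.hstack([o[:h] for o in out]))
```

```text
mat [ 0.5733 -0.3499  1.7309] 
 [[-1.129  -1.1471]
 [ 0.0515  1.2071]
 [ 1.5416 -0.7329]
 [-0.4855  1.1684]]
```

View pics/ov.png

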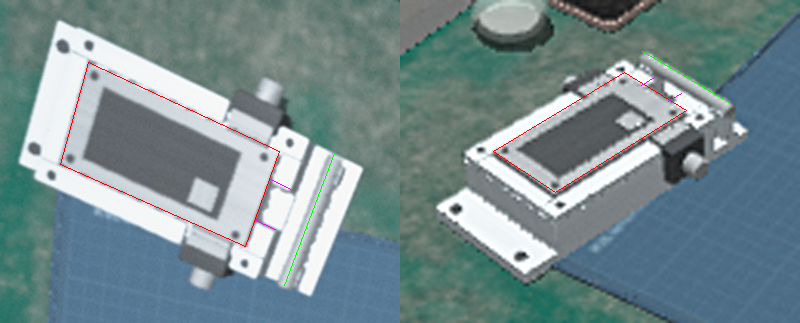

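Overlay of the fitted nest: the red plate outline, green rail and magenta mouth edges line up with both views to about 2 mm. Next I turn the tool to line up with the bar.

```bash
python3 -m crank '[[[0,0,0.3],-1],[[0,0,0.3],-1],[[0,0,0.3],-1],[[0,0,0.3],-1],[[0,0,0.3],-1],[[0,0,0.3],-1],[[0,0,0.3],-1],[[0,0,0.3],-1],[[0,0,0.3],-1],[[0,0,0.3],-1],[[0,0,0],-0.24],[[0,0,0],0]]'
python3 - <<'E'
from h import *
s=sensors.read_state();print(s["joint_positions"],s["ee_pos"])
M=R.from_quat(s["eef_rot"]).as_matrix();print("yaw",np.arctan2(M[1,0],M[0,0]),M[:,2])
u=np.array([.438-.4623,.0214+.1751]);u/=np.hypot(*u);g=np.array([.4623,-.1751])+.022*u
print(g,loc([*g,.006])/.03)
E
```

```text
time: 3.9
ee_pos: [0.4991, -0.0932, 0.1622]
eef_rot: [0.663, 0.748, -0.0, 0.0]
ft_force: [-1.0, -0.1, -0.5]
width: 0.0869
grip_force: 0.0
[ 0.7316  0.1499 -0.6874  1.7774  0.1005  1.2491  0.1386] [ 0.4991 -0.0932  0.1622]
yaw 1.6914589999805225 [ 0.0004 -0.0004 -1.    ]
[ 0.4596 -0.1533] [-1.825  -1.5509  5.2085]
```

```bash
python3 -m crank '[[[-0.61,-0.52,0.9],0],[[-0.61,-0.52,0.9],0],[[-0.6,-0.51,0.8],0],[[0,0,0.9],0],[[0,0,0.9],0],[[0,0,0.8],0],[[0,0,0],0]]' 0.5 5
python3 -m crank '[[[0,0,0],0],[[0,0,0],0],[[0,0,0],0],[[0,0,0],0]]' 0 5
python3 -m crank '[[[0,0,-0.4],0],[[0,0,-0.4],0],[[0,0,-0.4],0],[[0,0,-0.4],0],[[0,0,0],0],[[0,0,0],0]]'
python3 - <<'E'
from h import *
T=wfc("wrist");np.save("s2.npy",T);a=vision.camera("wrist")[:,:,::-1];b=vision.camera("side")[:,:,::-1]
cv2.imwrite("pics/w2f.png",a);cv2.imwrite("pics/side2.png",b)
b=cv2.resize(b[200:350,300:475],None,fx=2.286,fy=2.286,interpolation=cv2.INTER_CUBIC)
a=cv2.resize(a,(400,300)); o=np.zeros((343,800,3),np.uint8);o[:300,:400]=a;o[:,400:]=b[:343]
cv2.imwrite("pics/c2.png",o)
E
```

```text
time: 4.78
ee_pos: [0.4587, -0.1524, 0.005]
eef_rot: [0.663, 0.749, -0.0, -0.001]
ft_force: [1.2, -0.4, 0.2]
width: 0.044
grip_force: 0.0
time: 5.28
ee_pos: [0.4599, -0.1527, 0.0062]
eef_rot: [0.662, 0.749, 0.0, 0.0]
ft_force: [-0.8, 0.8, 1.0]
width: 0.0109
grip_force: 0.0
time: 6.02
ee_pos: [0.4595, -0.1526, 0.0536]
eef_rot: [0.662, 0.749, -0.0, -0.0]
ft_force: [0.1, 0.1, -0.0]
width: 0.0005
grip_force: 0.0
```

View pics/c2.png

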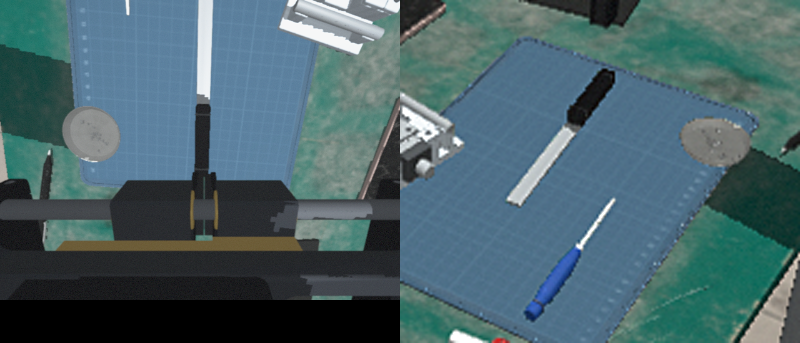

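The composite shows the bar still lying on the mat with the fingers shut: in the wrist view the handle butt at full-frame (325,280) sits just in front of the finger tips. The grasp landed just behind the butt, or the bar slid, so I'm measuring again.

Run:
```python
from h import *
T=np.load("s2.npy")
print(proj("side",sensors.read_state()["ee_pos"]), proj("wrist",sensors.read_state()["ee_pos"],T))
# straight detection in wrist: full picture columns
g=cv2.cvtColor(cv2.imread("pics/w2f.png"),cv2.COLOR_BGR2GRAY)
for v in range(0,330,10): print(v,g[v,300:352:4])
print([pt("wrist",325,v,.0186,T) for v in (170,280)])
s=sensors.read_state();print(s["joint_positions"])
```

```text
[387.1632 220.626 ] [326.2634 270.8961]
0 [116 118 120 122 130 227 225 227 227 229 196 119 116]
10 [122 121 122 127 133 230 227 225 229 230 194 117 118]
20 [120 119 118 126 135 230 226 229 230 231 157 119 119]
30 [125 124 123 130 156 231 227 229 231 233 144 120 119]
40 [118 125 120 132 170 232 227 229 232 235 143 118 122]
50 [120 121 118 132 164 231 228 230 233 234 127 123 127]
60 [122 122 119 125 176 233 229 232 235 236 114 123 125]
70 [121 120 122 120 177 232 230 232 236 237 119 123 125]
80 [119 121 127 121 196 234 232 235 237 238 120 125 125]
90 [121 120 125 122 205 234 232 237 238 238 124 125 123]
100 [120 123 130 123 223 235 233 237 240 237 121 126 122]
110 [121 123 132 121 225 236 235 239 240 233 117 126 122]
120 [118 121 128 121 229 235 236 239 241 224 122 123 120]
130 [123 123 126 119 234 237 237 240 241 215 122 121 123]
140 [123 125 121 120 239 237 238 241 242 180 126 123 123]
150 [125 129 123 124 164 231 237 242 242 157 129 122 121]
160 [122 128 123 124 119 117 118 118 118 118 123 117 119]
170 [127 135 127 112  37  35  39  37  32  82 124 125 121]
180 [122 130 123 101  40  3
[... 234 characters left out ...]
 31  37  20 118 123 122 120]
230 [132 121 123  61  33  34  42  36  33 115 122 120 124]
240 [129 121 120  59  45  36  39  33  24 127 126 125 126]
250 [133 122 119  58  34  32  40  33  34 123 119 125 127]
260 [125 126 120  58  28  28  28  37  26 124 119 121 126]
270 [121 124 123  60  59  60  56  58  61 123 124 124 123]
280 [125 121  53  19  35  36  35  33  40  31  30  39 125]
290 [41 38 25 27 38 35 39 49 34 35 33 28 39]
300 [37 40 30 22 34 40 39 45 37 34 27 27 39]
310 [43 38 98 35 32 38 40 43 37 32 37 94 42]
320 [ 41  61 102  64  66  61  64  63  62  59  63  96  70]
[array([ 0.4518, -0.0981,  0.0186]), array([ 0.4611, -0.1729,  0.0186])]
[ 0.8079  0.2131 -0.631   1.9566  0.147   1.0176  0.2337]
```

Run:
```python
from h import *
a=cv2.cvtColor(cv2.imread("pics/side2.png"),cv2.COLOR_BGR2GRAY);b=cv2.cvtColor(cv2.imread("pics/side0.png"),cv2.COLOR_BGR2GRAY)
d=cv2.absdiff(a,b)>25
for v in range(190,250,2): print(v,"".join("#" if x else "." for x in d[v,340:440]))
e=sensors.read_state()["ee_pos"]
for dz in(0,.019,.05,.07):print(proj("side",e+[0,0,dz]),proj("wrist",e+[0,0,dz],np.load("s2.npy")))
# pad edges: check scale in wrist
print(pt("side",390.6,231.5,.0186))
```

```text
190 ...................................................#..#.###.....................##############......
192 ............................................##.....#..#.##...........................########.......
194 ............................................##.........##............................######.........
196 ...........................................##.......##.#............................######..........
198 ............................................##.....##.##...............................##...........
200 ............................................##.......##.............................................
202 .....................................................##.............................................
204 ..................................................#.................................................
206 ..................................................####..............................................
208 ...........................................##.......#...............................................
210 ...........................................###
[... 1535 characters left out ...]
..............................................................................................
242 ....................................................................................................
244 ....................................................................................................
246 ..................................###...............................................................
248 .................................#..................................................................
[387.1632 220.626 ] [326.2634 270.8961]
[387.9147 212.9538] [326.2703 283.9835]
[389.1732 200.1056] [326.285  311.7608]
[390.0072 191.5909] [326.2977 335.9335]
[ 0.4561 -0.1672  0.0186]
```

```bash
python3 -c "
from h import *
print(r.pinch_z,[x for x in dir(r) if x[0]!='_'])"
python3 -m crank '[[[0,0,0.5],0],[[0,0,0.5],0],[[0,0,0.4],0],[[0,0,0.1],0],[[0,0,0.1],0],[[0,0,0],0]]'
python3 -m crank '[[[0,0,0.1],0],[[0,0,0],0]]'
python3 -m crank '[[[0,0,0.1],0],[[0,0,0],0]]'
```

```text
0.0187 ['PlanningError', 'close_job', 'pinch_z']
time: 6.88
ee_pos: [0.4599, -0.1526, 0.006]
eef_rot: [0.662, 0.749, 0.0, 0.0]
ft_force: [0.1, -1.0, -0.1]
width: 0.0006
grip_force: 0.0
time: 7.12
ee_pos: [0.4597, -0.1526, 0.0028]
eef_rot: [0.662, 0.749, -0.0, 0.0]
ft_force: [-1.0, -0.1, -0.0]
width: 0.0007
grip_force: 0.0
time: 7.38
ee_pos: [0.4596, -0.1525, -0.0004]
eef_rot: [0.662, 0.749, -0.0, -0.0]
ft_force: [1.8, -0.2, 0.2]
width: 0.0002
grip_force: 0.0
```

```bash
python3 -m crank '[[[0,0,0.1],0],[[0,0,0],0]]'
python3 -m crank '[[[0,0,0.1],0],[[0,0,0],0]]'
python3 -m crank '[[[0,0,0.1],0],[[0,0,0],0]]'
```

```text
time: 7.62
ee_pos: [0.4596, -0.1525, -0.0034]
eef_rot: [0.662, 0.749, -0.0, -0.0]
ft_force: [-0.3, 0.3, 0.7]
width: 0.0005
grip_force: 0.0
time: 7.88
ee_pos: [0.4596, -0.1525, -0.0064]
eef_rot: [0.662, 0.749, -0.0, -0.0]
ft_force: [-0.1, 1.4, -0.1]
width: 0.0006
grip_force: 0.0
time: 8.12
ee_pos: [0.4596, -0.1525, -0.0094]
eef_rot: [0.662, 0.749, -0.0, -0.0]
ft_force: [-0.6, -1.2, 0.0]
width: 0.0004
grip_force: 0.0
```

Run:
```python
from h import *
a0=vision.camera("side")[:,:,::-1];w=vision.camera("wrist")[:,:,::-1]
cv2.imwrite("pics/side3.png",a0);cv2.imwrite("pics/w3.png",w)
A=cv2.resize(a0[190:260,340:440],(400,280),interpolation=cv2.INTER_CUBIC);B=cv2.resize(w[200:340,225:425],(400,280),interpolation=cv2.INTER_CUBIC)
cv2.imwrite("pics/c3.png",np.hstack([A,B]));print(proj("side",sensors.read_state()["ee_pos"]))
```

```text
[384.656  244.7983]
```

View pics/c3.png

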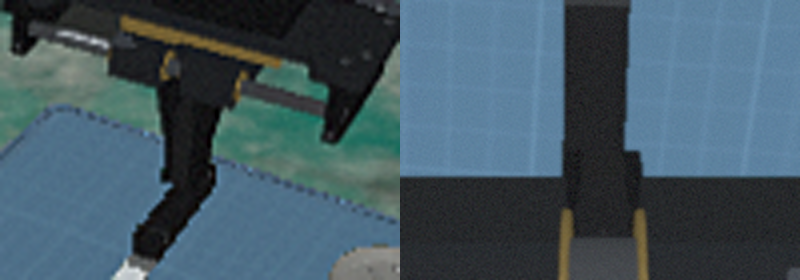

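The left crop shows the closed finger tips just over the handle near its butt, around side px (386,235). The right crop shows the tips flanking the handle near row 275. They have not quite touched, so I keep probing.

```bash
python3 -m crank '[[[0,0,0.1],0],[[0,0,0],0]]' | grep -E 'pos|force:'
python3 -m crank '[[[0,0,0.1],0],[[0,0,0],0]]'| grep -E 'pos|force:'
```

```text
ee_pos: [0.4601, -0.1527, -0.0117]
ft_force: [-1.9, 0.6, 8.5]
grip_force: 4.0
ee_pos: [0.4607, -0.1528, -0.0119]
ft_force: [-18.1, 4.5, 49.9]
grip_force: 24.8
```

```bash
python3 -m crank '[[[0,0,-0.5],0],[[0,0,0],0],[[0,0,0],0],[[0,0,0],0]]' 0.45 5 | grep -E 'pos|force:|width'
python3 -m crank '[[[0,0,0.4],0],[[0,0,0.3],0],[[0,0,0.1],0],[[0,0,0],0]]'| grep -E 'pos|force:'
python3 -m crank '[[[0,0,0],0],[[0,0,0],0],[[0,0,0],0],[[0,0,0],0]]' 0 5 | grep -E 'pos|force:|width'
```

```text
ee_pos: [0.4593, -0.1524, -0.0008]
ft_force: [-0.9, 0.0, 0.0]
width: 0.0327
grip_force: 0.0
ee_pos: [0.4596, -0.1523, -0.0245]
ft_force: [1.1, -0.1, 0.6]
grip_force: 0.0
ee_pos: [0.4597, -0.1527, -0.024]
ft_force: [-0.4, 0.6, 1.8]
width: 0.0162
grip_force: 5.0
```

```bash
python3 -m crank '[[[0,0,-0.3],0],[[0,0,-0.4],0],[[0,0,-0.4],0],[[0,0,-0.4],0],[[0,0,0],0],[[0,0,0],0]]' | grep -E 'pos|force:|width'
cat >> h.py <<'E'
def diffmask(n,base,img,roi):
    d=cv2.absdiff(img,cv2.imread(base)).max(2)>30
    x0,y0,x1,y1=roi; return d[y0:y1,x0:x1]
E
python3 - <<'E'
from h import *
s=sensors.read_state();w=vision.camera("wrist")[:,:,::-1];a=vision.camera("side")[:,:,::-1]; cv2.imwrite("pics/side4.png",a);cv2.imwrite("pics/w4.png",w)
b=cv2.cvtColor(cv2.imread("pics/side0.png"),cv2.COLOR_BGR2GRAY);g=cv2.cvtColor(a,cv2.COLOR_BGR2GRAY)
for v in range(200,300,4): print(v,"".join("O" if (y>185) else ("#" if y<50 else ".") for y in g[v,330:420]),"".join("O" if (y>185) else ("#" if y<50 else ".") for y in b[v,330:400]))
e=s["ee_pos"];u=np.array([-.1228,.9924])
for th in (0,.1,.2,.27):
    gp=e+[0,0,.030+.008-.0];L=.178
    t=np.array([*(e[:2]+u*L*np.cos(th)),.0026+.0475-L*np.sin(th)]);print(th,t,proj("side",t))
E
```

```text
ee_pos: [0.4597, -0.1527, 0.0208]
ft_force: [1.2, -0.9, -1.8]
width: 0.0156
grip_force: 5.0
200 ..........................################################################..........#..... ..........................############################################
204 ........................................##################################................ .........................................#############################
208 ................................................######################.................... .......................................................###############
212 .................................................#######.###########...................... ......................................................................
216 .................................................###################...................... ......................................................................
220 ................................................###################....................... ......................................................................
224 ........
[... 2628 characters left out ...]
...............
288 ..............................................................O........................... ....................OOO.......................................O.......
292 ...........................................................OO............................. ...........................................................OO.........
296 ........................................................OO................................ ........................................................OO............
0 [0.4378 0.024  0.0501] [350.7228 270.3123]
0.1 [0.4379 0.0231 0.0323] [350.5211 277.4295]
0.2 [0.4383 0.0205 0.0147] [350.7241 283.7768]
0.27 [0.4386 0.0176 0.0026] [351.0984 287.7315]
```

The bar hangs from the 5 N grip with its tip still on the mat, at side row 287, so its angle is about 0.25 rad. I'll lift to about 0.45 rad and then lock it with a hard grip.

```bash
python3 -m crank '[[[0,0,-0.3],0],[[0,0,-0.3],0],[[0,0,-0.3],0],[[0,0,-0.13],0],[[0,0,0],0]]' | grep -E 'pos'
python3 -m crank '[[[0,0,0],0],[[0,0,0],0],[[0,0,-0.3],0],[[0,0,-0.5],0],[[0,0,-0.2],0],[[0,0,0],0]]' - 45 | grep -E 'pos|force:|width'
python3 - <<'E'
from h import *
s=sensors.read_state();a=vision.camera("side")[:,:,::-1]; cv2.imwrite("pics/side5.png",a)
g=cv2.cvtColor(a,cv2.COLOR_BGR2GRAY)
for v in range(200,300,3): print(v,"".join("O" if (y>185) else ("#" if y<50 else ".") for y in g[v,330:420]))
e=s["ee_pos"];u=np.array([-.1228,.9924]);print(e)
for th in (.2,.3,.35,.4,.45,.5,.55):
    L=.178;P=lambda l,h:np.array([*(e[:2]+u*(l*np.cos(th)-h*np.sin(th))),e[2]+.0245+.0116-l*np.sin(th)-h*np.cos(th)]) # h below pivot
    print(th,P(L,.009)[2],"tip",proj("side",P(L,.007)),"blade start",proj("side",P(.058,.005)))
E
```

```text
ee_pos: [0.46, -0.1528, 0.0521]
ee_pos: [0.4602, -0.1527, 0.0825]
ft_force: [-0.4, -0.5, -2.0]
width: 0.0151
grip_force: 45.0
200 ..........................#################################################...............
203 .....................................####################################.................
206 .................................................######################...................
209 ................................................#####################.....................
212 ...............................................##########.................................
215 ..............................................##########..................................
218 ................................................######....................................
221 ..........................................................................................
224 ..........................................................................................
227 ..........................................OOOOO...........................................
230 ....................
[... 2143 characters left out ...]
.................
299 ......................................................OO..................................
[ 0.4602 -0.1527  0.0825]
0.2 0.07438648829797341 tip [352.2749 257.5155] blade start [378.1511 214.0743]
0.3 0.05736960319221659 tip [353.0242 263.2915] blade start [378.3297 215.9369]
0.35 0.04908006423736873 tip [353.539 265.843] blade start [378.4615 216.7774]
0.4 0.04096421450309972 tip [354.1427 268.1656] blade start [378.6208 217.5548]
0.45 0.03304233938709241 tip [354.8315 270.2571] blade start [378.8072 218.2676]
0.5 0.025334239451503992 tip [355.6016 272.1164] blade start [379.0198 218.9142]
0.55 0.01785918093187259 tip [356.4491 273.7431] blade start [379.258  219.4935]
```

```bash
python3 -m crank '[[[0,0,-0.25],0.98],[[0,0,-0.25],0.98],[[-0.12,0.63,0],0],[[-0.12,0.63,0],0],[[-0.12,0.63,0],0],[[-0.12,0.63,0],0],[[0,0,0],0],[[0,0,0],0]]' | grep -E 'pos|force:|width'
python3 - <<'E'
from h import *
s=sensors.read_state();a=vision.camera("side")[:,:,::-1];cv2.imwrite("pics/side6.png",a);w=vision.camera("wrist")[:,:,::-1];cv2.imwrite("pics/w6.png",w);c=vision.camera("scene")[:,:,::-1];cv2.imwrite("pics/scene6.png",c)
M=R.from_quat(s["eef_rot"]).as_matrix();print(s["ee_pos"],"yaw",np.arctan2(M[1,0],M[0,0]))
A=cv2.resize(a[190:310,240:400],(480,360),interpolation=cv2.INTER_CUBIC);B=cv2.resize(w[0:290,200:460],(320,357));o=np.zeros((360,800,3),np.uint8);o[:,:480]=A;o[:357,480:]=B
cv2.imwrite("pics/c6.png",o)
E
```

```text
ee_pos: [0.5315, -0.1776, 0.0963]
ft_force: [-0.4, -0.2, -1.4]
width: 0.0155
grip_force: 45.0
[ 0.5315 -0.1776  0.0963] yaw 1.421202688502571
```

View pics/c6.png

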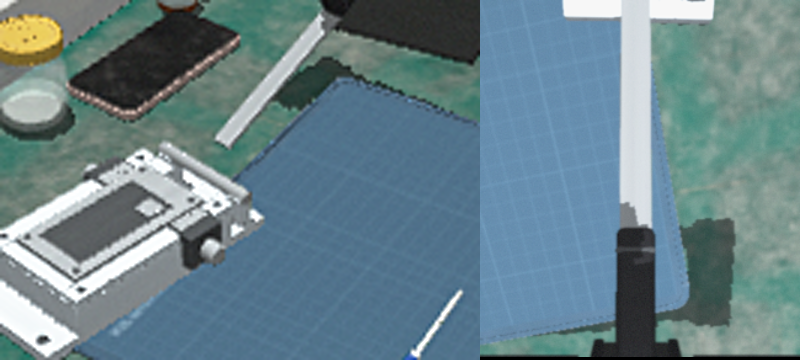

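The side crop shows the tip at full px (314,237), pointing at the rail. In the wrist crop the blade is centred on the nest front, at 637 against 639.

```bash
cat >> h.py <<'E'
def nest(x,y,z,q=(0.5724,0.0727,1.417)):
    c,s=np.cos(q[2]),np.sin(q[2]); return np.array([q[0]+c*x-s*y,q[1]+s*x+c*y,z])
def tonest(p,q=(0.5724,0.0727,1.417)):
    c,s=np.cos(q[2]),np.sin(q[2]); d=np.array(p)-[q[0],q[1],0]; return np.array([c*d[0]+s*d[1],-s*d[0]+c*d[1],d[2]])
E
python3 - <<'E'
from h import *
e=sensors.read_state()["ee_pos"];print(tonest(e))
p=tonest(e)+[0,0,.0361]
for th in(.36,.41,.46,.51):
    d=np.array([np.cos(th),0,-np.sin(th)]);n=np.array([np.sin(th),0,np.cos(th)])
    for k in (.009,):
        t=p+.178*d-k*n; tt=t+.004*n;print(th,t,proj("side",nest(*t)),"toptip",proj("side",nest(*tt)),proj("wrist",nest(*tt)),"bs",proj("side",nest(*(p+.058*d-.005*n))))
g=cv2.cvtColor(cv2.imread("pics/side6.png"),cv2.COLOR_BGR2GRAY)
for v in range(195,245,2): print(v,"".join("O" if (y>185) else ("#" if y<50 else ".") for y in g[v,300:365]))
E
```

```text
[-0.2539  0.0017  0.0968]
0.36 [-0.0905  0.0017  0.0617] [310.5402 232.8819] toptip [310.0402 231.6351] [327.8853 -36.2823] bs [348.3717 191.722 ]
0.41 [-0.0942  0.0017  0.0537] [311.8614 235.3961] toptip [311.3031 234.2344] [327.7789 -22.1175] bs [348.7452 192.5655]
0.46 [-0.0984  0.0017  0.0458] [313.3048 237.7135] toptip [312.6908 236.6387] [327.6782  -8.4829] bs [349.1594 193.3531]
0.51 [-0.103   0.0017  0.0381] [314.864  239.8316] toptip [314.1972 238.8448] [327.5827   4.6682] bs [349.613  194.0831]
195 ######........................................O......############
197 ###########..................................OO......############
199 ################...........................OOOO.....#.########.##
201 ##############..###......................OOOOOOO............#####
203 #####.##########........................OOOOOO...................
205 ##############........................OOOOOO.....................
207 ###########.........................OOOOOOO......................
209 ########..O.......................OOOOOOO.......###..............
211 #####.....................
[... 459 characters left out ...]

225 .....................OOOOOO.............#........................
227 ...................OOOOOOO.......................................
229 .................OOOOOOO.........................................
231 ................OOOOOO...........................................
233 ..............OOOOOOO............................................
235 ............OOOOOOO..............................................
237 ..............OOO................................................
239 .................................................................
241 OO...............................................................
243 ..OOO............................................................
```

```bash
python3 -m crank '[[[0.3,0.03,0.145],0],[[0.3,0,0.145],0],[[0.3,0,0.145],0],[[0.3,0,0.145],0],[[0,0,0],0]]' | grep -E 'time|pos|force:|width'
python3 -m crank '[[[0.2,0,0.1],0],[[0.2,0,0.1],0],[[0.2,0,0.09],0],[[0,0,0],0]]' | grep -E 'time|pos|force:|width'
```

```text
time: 14.28
ee_pos: [0.5386, -0.1414, 0.079]
ft_force: [-0.1, -1.0, -1.8]
width: 0.0154
grip_force: 45.0
time: 14.78
ee_pos: [0.5413, -0.1241, 0.0704]
ft_force: [0.8, -0.4, -1.5]
width: 0.0155
grip_force: 45.0
```

```bash
python3 -m crank '[[[0,0,0],0],[[-0.13,0,0.23],0],[[-0.13,0,0.23],0],[[-0.13,0,0.23],0],[[0,0,0],0]]' - 12 | grep -E 'pos|force:|width'
python3 -m crank '[[[-0.08,0,0.22],0],[[-0.08,0,0.22],0],[[-0.08,0,0.22],0],[[0,0,0],0]]' | grep -E 'pos|force:|width'
```

```text
ee_pos: [0.5391, -0.1369, 0.0492]
ft_force: [0.4, -0.3, 0.2]
width: 0.0158
grip_force: 12.0
ee_pos: [0.5384, -0.1431, 0.0296]
ft_force: [1.7, 3.1, 1.6]
width: 0.0159
grip_force: 12.0
```

```bash
python3 -m crank '[[[-0.04,0,0.17],0],[[-0.03,0,0.17],0],[[0,0,0],0]]' | grep -E 'pos|force:|width'
python3 -m crank '[[[-0.03,0,0.17],0],[[0,0,0.17],0],[[0,0,0],0]]' | grep -E 'pos|force:|width'
python3 - <<'E'
from h import *
a=vision.camera("side")[:,:,::-1];cv2.imwrite("pics/side7.png",a)
b=cv2.imread("pics/side6.png")
d=cv2.absdiff(a,b).max(2)>25
for v in range(222,290,2): print(v,"".join("#" if x else "." for x in d[v,235:345]))
E
```

```text
ee_pos: [0.5373, -0.1463, 0.0191]
ft_force: [-0.2, -0.1, -0.4]
width: 0.016
grip_force: 12.0
ee_pos: [0.5376, -0.1471, 0.0092]
ft_force: [0.2, -1.7, -0.2]
width: 0.0154
grip_force: 12.0
222 ....................................................................................############...#.#####.###
224 ................................................................................#######################.##.###
226 ..................................................................................#################.########..
228 ..................................................................................##################.####.....
230 .................................................................................####################.........
232 ...............................................................................#####################..........
234 .............................................................................##################.##............
236 .............................................................................#####.##########............
[... 2295 characters left out ...]
..........
278 ......................##.......#....##........................................................................
280 .........................##.####.##...........................................................................
282 ............................####..............................................................................
284 ..............................................................................................................
286 ..............................................................................................................
288 ..............................................................................................................
```

```bash
python3 -m crank '[[[0,0,0.13],0],[[0,0,0.05],0],[[0,0,0],0]]' | grep -E 'pos|force:|width'
python3 -m crank '[[[0,0,-0.2],0],[[0.03,0,-0.25],0],[[0.03,0,-0.25],0],[[0,0,0],0]]' | grep -E 'pos|force:|width'
python3 -m crank '[[[0,0,0],0],[[0,0,0],0],[[-0.4,0,-0.06],0],[[-0.6,0,-0.09],0],[[-0.8,0,-0.12],0],[[-0.8,0,-0.12],0],[[0,0,0],0],[[0,0,0],0]]' - 45| grep -E 'time|pos|force:|width'
python3 - <<'E'
from h import *
a=vision.camera("side")[:,:,::-1];cv2.imwrite("pics/side8.png",a);c=vision.camera("scene")[:,:,::-1];cv2.imwrite("pics/scene8.png",c);w=vision.camera("wrist")[:,:,::-1];cv2.imwrite("pics/w8.png",w)
A=cv2.resize(a[190:310,220:380],(480,360),interpolation=cv2.INTER_CUBIC);B=cv2.resize(w[0:290,200:460],(320,357));o=np.zeros((360,800,3),np.uint8);o[:,:480]=A;o[:357,480:]=B
cv2.imwrite("pics/c8.png",o)
E
```

```text
ee_pos: [0.5379, -0.1468, 0.0043]
ft_force: [-1.9, -2.6, 0.8]
width: 0.0161
grip_force: 12.0
ee_pos: [0.5389, -0.1444, 0.0262]
ft_force: [-0.6, 0.1, -1.5]
width: 0.016
grip_force: 12.0
time: 18.58
ee_pos: [0.5265, -0.2219, 0.037]
ft_force: [0.2, 0.9, -1.5]
width: 0.0153
grip_force: 45.0
```

View pics/c8.png

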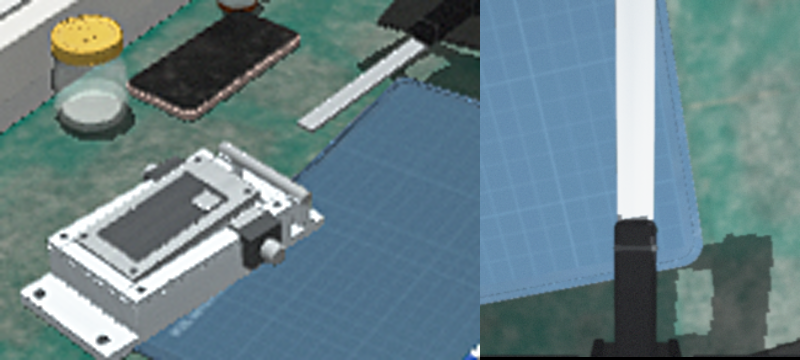

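The side crop shows the plate's front end standing clear above the walls and the bar withdrawn, its tip at full px (322,232). Next the bar goes back on the blue mat.

```bash
python3 -m crank '[[[0,0,0],-0.98],[[0,0,0],-0.98],[[0.64,-0.48,0],0],[[0.64,-0.48,0],0],[[0.64,-0.48,0],0],[[0.64,-0.48,0],0],[[0,0,0.65],0],[[0,0,0.6],0],[[0,0,0],0]]' | grep -E 'pos|force:|width'
python3 -m crank '[[[0,0,0],0],[[0,0,0],0],[[0,0,0.25],0],[[0,0,0.25],0],[[0,0,0.23],0],[[0,0,0],0]]' - 4| grep -E 'time|pos|force:|width'
```

```text
ee_pos: [0.4591, -0.1521, -0.0018]
ft_force: [1.2, -0.3, -1.2]
width: 0.0156
grip_force: 45.0
time: 20.6
ee_pos: [0.4596, -0.1524, -0.023]
ft_force: [-0.2, 0.5, -1.2]
width: 0.0157
grip_force: 4.0
```

```bash
python3 -m crank '[[[0,0,0],0],[[0,0,0],0],[[0,0,-0.5],0],[[0,0,-0.8],0],[[0,0,-0.9],0],[[0,0,-0.8],0],[[0,0,0],0]]' 0.45 40| grep -E 'pos|force:|width'
python3 -m crank '[[[0,0,0],0.98],[[0,0,0],0.98],[[0.83,0.32,0],0],[[0.83,0.32,0],0],[[0.83,0.32,0],0],[[0.83,0.32,0],0],[[0.83,0.32,0],0],[[0.83,0.32,0],0],[[0.83,0.32,0],0],[[0.83,0.32,0],0],[[0,0,0],0],[[0,0,0],0]]' 1 | grep -E 'time|pos|force:|width'
python3 - <<'E'
from h import *
s=sensors.read_state();e=s["ee_pos"];M=R.from_quat(s["eef_rot"]).as_matrix();print(tonest(e),np.arctan2(M[1,0],M[0,0]))
a=vision.camera("side")[:,:,::-1];cv2.imwrite("pics/side9.png",a);w=vision.camera("wrist")[:,:,::-1];cv2.imwrite("pics/w9.png",w);c=vision.camera("scene")[:,:,::-1];cv2.imwrite("pics/scene9.png",c)
g=cv2.cvtColor(a,cv2.COLOR_BGR2GRAY)
for v in range(224,296,3): print(v,"".join("O" if (y>185) else ("#" if y<50 else ".") for y in g[v,335:410]))
E
```

```text
ee_pos: [0.4615, -0.1532, 0.0702]
ft_force: [0.2, 0.9, 0.4]
width: 0.039
grip_force: 0.0
time: 22.98
ee_pos: [0.5651, 0.0321, 0.0672]
ft_force: [-0.5, -0.5, -0.1]
width: 0.0871
grip_force: 0.0
[-0.0413  0.0009  0.0672] 1.4206381889962294
224 ...........................................................................
227 ...........................................................................
230 ...................................................####....................
233 .................................................######..#.................
236 ...............................................##########..................
239 .............................................##########....................
242 ...........................................##########......................
245 ........................................##########.........................
248 ......................................######..###..........................
251 .....................................#########.............................
254 .....................................OO...###.............
[... 357 characters left out ...]
...........OOOOOOO..........................................
272 .......................OOOOOOOO............................................
275 ........................OOOOO..............................................
278 ...........................................................................
281 ...........................................................................
284 ...........................................................................
287 ...........................................................................
290 ...........................................................................
293 ...........................................................................
```

```bash
python3 - <<'E'
import cv2
for f in("side0","side9"):
    g=cv2.imread(f"pics/{f}.png")[:,:,2]
    for v in(270,276,280,284,287,290): print(f,v,g[v,344:372:2])
E
python3 -m crank '[[[0,0,0.6],0],[[0,0,0.6],0],[[0,0,0.4],0],[[0,0,0.15],0],[[0,0,0],0]]' | grep -E 'pos|force:|width'
```

```text
side0 270 [ 76  76  76  78  78  73  75  61 198 188 185 197  71  82]
side0 276 [ 79  77  77  76  76 102 197 187 187 201  72  79  76  74]
side0 280 [ 78  72  78  61 195 187 184 199  81  75  82  78  78  76]
side0 284 [ 78  70 149 193 187 190 186  72  75  79  80  77  77  77]
side0 287 [ 76 108 204 195 196 127  78  77  74  79  78  76  76  80]
side0 290 [76 77 75 71 81 74 79 78 79 72 76 77 80 77]
side9 270 [ 81  80  83  82  82  79  82  73 210 202 193 217  79  85]
side9 276 [ 89  81  82  81  83  84  95  89  77 214  74  83  81  80]
side9 280 [84 82 83 80 70 94 97 95 93 82 86 85 85 81]
side9 284 [ 83  84  79  98  95  94 100  84  81  83  87  82  83  83]
side9 287 [ 81  80  97  97  94 101  82  83  84  85  84  81  82  86]
side9 290 [ 84  84  80  77 102  81  83  84  86  81  80  80  86  79]
ee_pos: [0.5656, 0.0329, 0.0149]
ft_force: [0.1, -0.2, 0.0]
width: 0.0866
grip_force: 0.0
```

```bash
python3 -m crank '[[[0,0,0.1],0],[[0,0,0],0]]' | grep -E 'pos|force:|width'
python3 -m crank '[[[0,0,0],0],[[0,0,0],0],[[0,0,0],0],[[0,0,0],0],[[0,0,0],0]]' 0 45 | grep -E 'pos|force:|width'
```

```text
ee_pos: [0.5658, 0.0328, 0.0123]
ft_force: [-0.1, -0.6, 0.3]
width: 0.087
grip_force: 0.0
ee_pos: [0.566, 0.0327, 0.0124]
ft_force: [0.2, -1.0, 2.1]
width: 0.0551
grip_force: 44.9
```

```bash
python3 -m crank '[[[0,0,-0.2],0],[[0,0,-0.3],0],[[0,0,-0.5],0],[[0,0,-0.7],0],[[0,0,-0.8],0],[[0,0,-0.7],0],[[0,0,0],0],[[0,0,0],0]]' | grep -E 'time|pos|force:|width'
python3 - <<'E'
from h import *
s=sensors.read_state()
a=vision.camera("side")[:,:,::-1];cv2.imwrite("pics/side10.png",a);w=vision.camera("wrist")[:,:,::-1];cv2.imwrite("pics/w10.png",w)
A=cv2.resize(a[150:330,200:420],(440,360),interpolation=cv2.INTER_CUBIC);B=cv2.resize(w[0:480,80:560],(360,360));
cv2.imwrite("pics/c10.png",np.hstack([A,B]));print(s["ft_force"])
E
```

```text
time: 25.62
ee_pos: [0.5654, 0.0326, 0.1078]
ft_force: [-0.5, 0.1, -4.1]
width: 0.055
grip_force: 44.9
[-0.5066  0.0808 -4.0742]
```

View pics/c10.png

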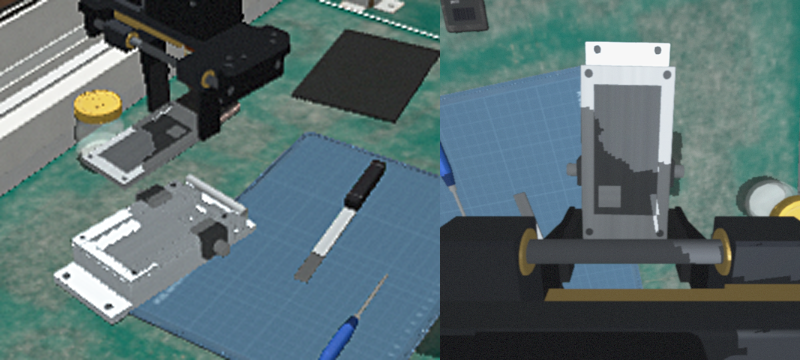

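The plate is held and out of the nest, with the rear end drooping (wrist rear corners at full px (269,89) and (393,89), so a tilt of about 0.15 rad). The bar lies flat on the mat. Now I check shelf clearance and the tilt numerically.

Run:
```python
from h import *
for z in(.2,.3,.35,.4,.45,.5): print(z,proj("side",[.646,-.532,z]),proj("scene",[.646,-.532,z]), "shelfcorner", pt("scene",415,36,z), pt("side",380,0,z))
s=sensors.read_state();print(s["joint_positions"])
ee=s["ee_pos"];d=np.array([.5798,-.3904])+.008*np.array([-.159,.987])
print("target",d)
y=1.731;X=np.array([np.cos(y),np.sin(y)]);Y=np.array([np.sin(y),-np.cos(y)]);D=d-ee[:2];print(D@X/.03,D@Y/.03)
y=1.4206;X=np.array([np.cos(y),np.sin(y)]);Y=np.array([np.sin(y),-np.cos(y)]);print(D@X/.03,D@Y/.03,(1.731-1.4206)*180/np.pi/8)
```

```text
0.2 [399.9766  78.3863] [450.156  116.6537] shelfcorner [ 2.2864 -2.3262  0.2   ] [ 1.0805 -1.1978  0.2   ]
0.3 [403.9005  37.8219] [453.7113  77.6563] shelfcorner [ 1.5089 -1.3991  0.3   ] [ 0.8743 -0.8188  0.3   ]
0.35 [405.9952  16.1678] [455.5867  57.086 ] shelfcorner [ 1.1202 -0.9355  0.35  ] [ 0.7712 -0.6293  0.35  ]
0.4 [408.1865  -6.4853] [457.532   35.7479] shelfcorner [ 0.7314 -0.472   0.4   ] [ 0.6681 -0.4397  0.4   ]
0.45 [410.4813 -30.2082] [459.5514  13.5983] shelfcorner [ 0.3426 -0.0084  0.45  ] [ 0.565  -0.2502  0.45  ]
0.5 [412.8871 -55.0784] [461.649  -9.41 ] shelfcorner [-0.0461  0.4551  0.5   ] [ 0.4619 -0.0607  0.5   ]
[ 0.4727  0.3576 -0.7351  1.6947  0.2555  1.1894 -0.4772]
target [ 0.5785 -0.3825]
-13.73273395801693 -1.7651211258149115
-13.615604587028551 2.513751435634904 2.223076245107594
```

```bash
python3 -m crank '[[[0,0,0],-0.74],[[0,0,0],-0.74],[[0,0,0],-0.74],[[-0.86,-0.11,0],0],[[-0.86,-0.11,0],0],[[-0.86,-0.11,0],0],[[-0.86,-0.11,0],0],[[-0.86,-0.11,0],0],[[-0.86,-0.11,0],0],[[-0.86,-0.11,0],0],[[-0.86,-0.11,0],0],[[-0.86,-0.11,0],0]]' | grep -E 'pos|force:|width'
python3 -m crank '[[[-0.86,-0.11,0],0],[[-0.86,-0.11,0],0],[[-0.86,-0.11,0],0],[[-0.86,-0.11,0],0],[[-0.86,-0.11,0],0],[[-0.86,-0.11,0],0],[[-0.6,-0.1,0],0],[[-0.3,0,0],0],[[0,0,0],0],[[0,0,0],0]]' | grep -E 'time|pos|force:|width'
python3 - <<'E'
from h import *
s=sensors.read_state();ee=s["ee_pos"];M=R.from_quat(s["eef_rot"]).as_matrix();print(np.arctan2(M[1,0],M[0,0]),s["joint_positions"])
D=np.array([.5785,-.3825])-ee[:2];print(D@M[:2,0]/.03,D@M[:2,1]/.03,ee)
w=vision.camera("wrist")[:,:,::-1];cv2.imwrite("pics/w11.png",w);T=wfc("wrist",s)
a=vision.camera("side")[:,:,::-1];cv2.imwrite("pics/side11.png",a)
g=w[:,:,2]
for v in range(60,110,3): print(v,"".join("O" if y>150 else("#" if y<60 else ".") for y in g[v,240:420:2]))
E
```

```text
ee_pos: [0.573, -0.2019, 0.1072]
ft_force: [0.1, -0.2, -3.8]
width: 0.055
grip_force: 44.9
time: 28.48
ee_pos: [0.5803, -0.383, 0.1083]
ft_force: [-0.8, 0.7, -3.1]
width: 0.055
grip_force: 44.9
1.7323452404264692 [ 0.9131  0.6079 -0.5949  1.3275  0.3374  1.3063  0.4762]
0.02489560935703936 -0.058186127171957404 [ 0.5803 -0.383   0.1083]
60 ..........................................................OOO.O.OOOO......................
63 ............................................................O....OOOO.....................
66 .................................................................OOO......................
69 .................................................................OOOO................OO...
72 .#########.##.###..#.####.###.#############.#.###.#.####.####..#..#####.#####.######......
75 .##...##...#..#..#.##....####.#.####.#..##..#.###...#.###.#...###.#######.###......#......
78 ...##...###.#.####..####..#####.####.###..#...####.##..#.#####.##..#.#....###.....#.......
81 .###.####.##...#.#.....#....##.##.####..##.##..###.###..##.#...#.###########..#.##.#......
84 .#####......##########..####..#.###.#..##########.###..##.##.#...#..##..###.#.##.#........
87 .#.#....#...#.OOOOOOOOOOOOOOOOOOOOOOOOOOOOOOOOOO.............................#.##.#.......
90 .###.#.....##.OOOOOOOOOOOOOOOOOOOOOOOOOOOOOOOOOOOOOOOOOOOOOOOOOOOOOOOOOOOOOOO.#.#.........
93 ....####..#...OOOO...OOOOOOOOOOOOOOOOOOOOOOOOOOOOOOOOOOOOOOOOOOOOOOOOOOOOOOOO..###........
96 .###..###..##.OOO.....OOOOOOOOOOOOOOOOOOOOOOOOOOOOOOOOOOOOOOOOOOOOOOOO....OOO.##.#........
99 .#####...##.#.OOO.....OOOOOOOOOOOOOOOOOOOOOOOOOOOOOOOOOOOOOOOOOOOOOOO.....OOO.##..........
102 .####..#.###..OOOO..OOOOOOOOOOOOOOOOOOOOOOOOOOOOOOOOOOOOOOOOOOOOOOOOOO....OOO..#.##.......
105 ..#...###..##.OOOOOOOOOOOOOOOOOOOOOOOOOOOOOOOOOOOOOOOOOOOOOOOOOOOOOOOOOOOOOOO.###.........
108 ..##......###.OOOOOOOOOOOOOOOOOOOOOOOOOOOOOOOOOOOOOOOOOOOOOOOOOOOOOOOOOOOOOOO.#..##.......
```

```bash
python3 -m crank '[[[0,0,0.7],0],[[0,0,0.8],0],[[0,0,0.8],0],[[0,0,0.8],0],[[0,0,0.5],0],[[0,0,0.2],0],[[0,0,0],0],[[0,0,0],0]]' | grep -E 'pos|force:|width'
python3 -m crank '[[[0,0,0],0],[[0,0,0],0],[[0,0,0],0],[[0,0,0],0]]' - 15 | grep -E 'time|pos|force:|width'
python3 - <<'E'
from h import *
s=sensors.read_state();w=vision.camera("wrist")[:,:,::-1];cv2.imwrite("pics/w12.png",w);g=w[:,:,2];print(s["ft_force"])
for _ in range(3): vision.camera("side"); print(sensors.read_state()["ft_force"])
for v in range(60,110,3): print(v,"".join("O" if y>150 else("#" if y<60 else ".") for y in g[v,240:420:2]))
E
```

```text
ee_pos: [0.5805, -0.3846, -0.0048]
ft_force: [-1.1, 0.8, -2.5]
width: 0.0551
grip_force: 44.9
time: 30.08
ee_pos: [0.58, -0.3845, -0.0056]
ft_force: [0.4, 0.1, -2.2]
width: 0.0557
grip_force: 15.0
[ 0.3932  0.1378 -2.1673]
[ 0.9385 -0.466  -2.2455]
[ 0.2431 -1.4921 -0.7885]
[ 0.2742 -0.4928 -1.9344]
60 ..........................................................................................
63 ..........................................................................................
66 ..........................................................................................
69 ..........................................................................................
72 ..........................................................................................
75 ..........................................................................................
78 ..........................................................................................
81 ..........................................................................................
84 ..........................................................................................
87 ..........................................................................................
90 ..........................................................................................
93 ..............OOOOOOOOOOOOOOOOOOOOOOOOOOOOOOOOOOOOOOOOOOOOOOOOOOOOOOOOOOOOO...............
96 ..............OOOOOOOOOOOOOOOOOOOOOOOOOOOOOOOOOOOOOOOOOOOOOOOOOOOOOOOOOOOOO...............
99 ..............OOOO...OOOOOOOOOOOOOOOOOOOOOOOOOOOOOOOOOOOOOOOOOOOOOOO...OOOO...............
102 ..............OOO....OOOOOOOOOOOOOOOOOOOOOOOOOOOOOOOOOOOOOOOOOOOOOO....OOOO...............
105 ..............OOOO..OOOOOOOOOOOOOOOOOOOOOOOOOOOOOOOOOOOOOOOOOOOOOOOO...OOOO...............
108 ..............OOOOOOOOOOOOOOOOOOOOOOOOOOOOOOOOOOOOOOOOOOOOOOOOOOOOOOOOOOOOO...............
```

```bash
python3 -m crank '[[[0,0,0],0],[[0,0,0.15],0],[[0,0,0.15],0],[[0,0,0.15],0],[[0,0,0.1],0],[[0,0,0],0]]' - 10 | grep -E 'time|pos|force:|width'
python3 -m crank '[[[0,0,0.05],0],[[0,0,0],0],[[0,0,0],0]]' | grep -E 'time|pos|force:|width'
```

```text
time: 31.02
ee_pos: [0.5797, -0.3842, -0.0226]
ft_force: [0.7, -0.8, -1.8]
width: 0.0556
grip_force: 10.0
time: 31.4
ee_pos: [0.5798, -0.3842, -0.023]
ft_force: [-4.3, 0.4, 5.6]
width: 0.0556
grip_force: 10.0
```

```bash
python3 -m crank '[[[0,0,0],0],[[0,0,0],0],[[0,0,0],0],[[0,0,-0.3],0],[[0,0,-0.8],0],[[0,0,-0.9],0],[[0,0,-0.9],0],[[0,0,-0.9],0],[[0,0,-0.9],0],[[0,0,0],0],[[0,0,0],0]]' 0.9 | grep -E 'time|pos|force:|width'
python3 - <<'E'
from h import *
s=sensors.read_state();T=wfc("wrist",s);w=vision.camera("wrist")[:,:,::-1];cv2.imwrite("pics/w13.png",w);a=vision.camera("side")[:,:,::-1];cv2.imwrite("pics/side13.png",a)
def quad(img,lo,hi,roi):
    g=img.min(2) if lo else img.max(2); m=np.zeros(g.shape,np.uint8);x0,y0,x1,y1=roi;m[y0:y1,x0:x1]=cv2.inRange(g,lo,hi)[y0:y1,x0:x1]
    m=cv2.morphologyEx(m,cv2.MORPH_CLOSE,np.ones((5,5)))
    c=max(cv2.findContours(m,0,2)[0],key=cv2.contourArea); return cv2.boxPoints(cv2.minAreaRect(c)),cv2.contourArea(c)
p=np.array([.5733,-.3499]);y=1.731;X=np.array([np.cos(y),np.sin(y)]);Y=np.array([-np.sin(y),np.cos(y)])
print("expected plate px", [proj("side",[*(p+X*i*.055+Y*j*.028),.012]) for i,j in((1,1),(1,-1),(-1,-1),(-1,1))])
for n,img,TT in(("side",a,None),("wrist",w,T)):
    c=proj(n,[*p,.012],TT).astype(int);h=70 if n=="side" else 180
    q,A=quad(img,100,255,(max(c[0]-h,0),max(c[1]-h//2,0),c[0]+h,c[1]+h//2 if n=="side" else 270))
    print(n,A,q.tolist()); 
    P=np.array([pt(n,u,v,.012,TT)[:2] for u,v in q])-p; print(np.c_[P@X,P@Y])
for v in range(160,215,2): print(v,"".join("O" if x>130 else("#" if x<70 else ".") for x in a[v,340:430,2]))
E
```

```text
time: 32.78
ee_pos: [0.5798, -0.3842, 0.1176]
ft_force: [-0.6, -0.0, -0.8]
width: 0.0783
grip_force: 0.0
expected plate px [array([387.2677, 195.3258]), array([365.0431, 189.8221]), array([381.0848, 169.4277]), array([402.2385, 174.3381])]
side 1683.5 [[313.99993896484375, 186.99998474121094], [313.99993896484375, 145.99998474121094], [452.99993896484375, 145.99998474121094], [452.99993896484375, 186.99998474121094]]
[[ 0.097  -0.1426]
 [-0.0957 -0.2357]
 [-0.2641  0.1028]
 [-0.0509  0.1575]]
wrist 14805.0 [[395.0, 268.99993896484375], [395.0, 95.99998474121094], [504.0, 96.0], [504.0, 268.99993896484375]]
[[-0.0743 -0.0628]
 [ 0.0709 -0.0547]
 [ 0.071  -0.1404]
 [-0.0742 -0.161 ]]
160 ...........................................########OOO...###########################......
162 ..#.#...............#...............................#####.OO...#####################......
164 ................................#.......................#######.OO...##################...
166 ...............................###########....................########OOO...##############
168 ......####...............
[... 1550 characters left out ...]
###################################
202 ...............OO....#####################################################################
204 .............................#############################################################
206 ....................................#########################....#########################
208 ................OOO.........................#################.......######################
210 .................O.............##.#############..#.########.............##################
212 ..................................###########..#######.............##.#...################
214 .......................................###..###..................####....#################
```

```bash
python3 -c "
from bench import r
print(r.close_job())"
```

```text
the job is handed in; nothing more can be done
None
```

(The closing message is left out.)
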